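# Load the tilting-flap jig and close it

## Task

Tilt the jig's flap all the way back, letting it down gently onto its back rests, and lay the loose bush from the table into whichever of the jig's two nests is empty. Then tilt the flap forward again, let it down gently onto its stop pillars, and only then swing the latch all the way round over the flap's edge. Never let the flap drop or slam, and do not shift the bush already in the jig, the stub pin or the marker.

Things in the scene. Friction and masses are not known exactly. Their poses are not given: they have to be found in the camera images.
- jig: Dark steel welding jig fixed to the table. Origin on the table top under the middle of the flap's hinge; x runs along the hinge, y from the hinge toward the nests (the side that the shut flap covers), z up. Base plate 160 mm in x, from y = -60 to +98 mm, 12 mm thick, with a 36 mm wide tongue at y = 60 mm that reaches to x = -130 mm and carries the latch. Back rests for the open flap, up to 90 mm high, stand at y = -50 mm; hinge cheeks up to 75 mm high at x = +-74 mm.
- flap (a joint): Angle of the flap about the hinge (rad): 0 = shut, lying level on its stop pillars over the nests (start); 1.57 = upright; 2.6 = fully open, leaning back on its back rests (its hard stop). A 4 mm aluminium frame, 140 mm along the hinge, reaching 95 mm from the hinge axis, about 0.35 kg; the hinge has little friction, so the flap falls to one side or the other when let go.
- flap_hinge (a point): Point on the hinge axis at its middle, 66 mm above the table; the axis is the jig's x.
- flap_handle (a point): Middle of the flap's handle bar: a plain round steel bar of 12 mm diameter parallel to the hinge, in the plane of the flap, 136 mm from the hinge axis, held by two side bars 110 mm apart, with a 35 mm gap between bar and frame (66 mm above the table when shut). At angle a it lies at jig y = 136 mm x cos(a), height 66 mm + 136 mm x sin(a). The bar can turn between gripping fingers, so the gripper may keep pointing down all the way.
- nest_a: One of two like dark steel V nests fixed on the jig side by side along the hinge direction, centred 56 mm from the hinge axis and 38 mm either side of its middle. 72 mm long, 34 mm wide, origin under its middle on the base plate. Its x runs along the V. Either nest may lie at either end; at the start one nest holds a bush and the other is empty.
- nest_b: The other V nest, like nest_a.
- nest_a_seat (a point): Where the centre of a seated bush lies in nest_a: 27.5 mm above the nest's foot, 39.5 mm above the table. The V is open at the top and 66 mm long between low end plates (17 mm high), for a bush 58 mm long.
- nest_b_seat (a point): The same point of nest_b.
- bush_1: Brown steel bush, a round cylinder 38.4 mm in diameter and 58 mm long, about 0.3 kg, lying in one of the nests at the start, and to stay there. Its origin is 19 mm below its centre; its y is the cylinder's axis.
- bush_1_center (a point): Centre of bush_1.
- bush_2: A like bush lying loose on the open table, on the side away from the nests, with its axis (its y) level: the one to load. Either end may point either way.
- bush_2_center (a point): Centre of bush_2, 19 mm above the table while it lies there.
- latch (a joint): Angle of the latch about its upright pivot (rad): 0 = arm along the jig's -y, clear of the flap; 1.57 = fully round (hard stop), arm along the jig's +x, over the edge of the shut flap. Starts between 0 and 0.3; stays where it is left (about 1.5 N at the knob moves it). Nothing mechanical keeps it from being turned too early, so mind the order. A fixed bench vice, 170 mm high, stands about 100 mm off on the robot's right of the latch.
- latch_pivot (a point): Point on the latch's upright pivot axis at the height of the knob's middle, 97 mm above the table.
- latch_knob (a point): Middle of the latch's knob: an upright round steel post of 16 mm diameter, 52 mm from the pivot, free from 76 to 109 mm above the table (this point at 97 mm). It can turn between gripping fingers.
- stub_pin: Bystander: turned stub pin 25 mm in diameter, 36 mm long, smaller than the bushes, lying on the table.
- marker: Bystander: paint marker, 122 mm long, 17 mm thick, lying on the table.
Mind the look-alikes: they are no part of the job. Leave any pink or turquoise look-alike of the bush_1 alone.

How it is judged:
By the outcome, as a careful person would: the job done as asked, in the order asked, and still so for the second after the job is handed in, with the robot touching nothing.
It also fails if it takes over 72 s, if anything falls off the work surface, if the arm or the gripper's body presses on something with over 40 N, if the wrist force passes 120 N, or if a joint passes its speed limit or range.

## Robot

A 7-joint arm with a two-finger parallel gripper is mounted at the origin on a cart in front of the work surface, level with it; the furniture and walls round the work are solid. World frame = base frame: x ahead of the robot, y to its left, z up, the work surface at z = 0. Lengths are in mm, angles in rad, forces in N, time in s.
With the tool pointing down it reaches from about 400 to 925 mm from the base axis. Payload 4.1 kg.
Tool frame: the origin (TCP) lies at the very end of the fingers, on their centre line; the grasp point (between the pads) lies 19 mm behind it; x points along the fingers, y is the direction in which the jaws open and shut, and the axes are right-handed (so a half turn about x gives the same grasp; the last joint's range is limited). The gripper opens to 85 mm and grips with 20 to 120 N. Pads are 22 mm wide; open, the fingers measure 114 mm over their backs; the gripper's body (76 mm by 85 mm) begins 54 mm behind the grasp point. The pads swing forward as they close: fully open they stand 13 mm farther back than shut.
Start: joints at [1.151, 0.398, 0.045, 1.537, -0.019, 1.207, -0.051], TCP at [204.999, -616.862, 231.347] pointing down, gripper open.
Joint ranges: [-2.82, 2.82], [-0.49, 2.23], [-1.37, 1.46], [0, 2.46], [-1.36, 4.5], [0.23, 2], [-2.94, 2.94]. Speed limits (rad/s): [2.57, 2.57, 3.14, 3.14, 3.14, 3.14, 3.14].

## Interface

Orientations are given as a 3x3 rotation matrix whose columns are the frame's x, y, z axes.
In Python, from rig import goto, movel, move_joints, grip, hold, ik, observe, read_camera, camera_params, IKError, close_job gives the robot as it stands. Calls block until the motion is done:
- goto(position, orientation): joint-space move of the TCP to a pose.
- movel(position, attitude=None, velocity=150, threshold=None): straight line of the TCP; attitude=None keeps the orientation; velocity is the mean speed in mm/s. With threshold (N) it stops when the force on the tool has changed by that much, and returns True; else False.
- move_joints(angles): joint-space move.
- grip(opening, grasp_force=None): finger opening in mm; grasp_force is the grip in N (None keeps the last); returns when the fingers have stopped.
- hold(seconds).
- ik(position, orientation): joint angles nearest the present ones, or None.
- observe(): the state.
- read_camera(name): name is "scene" or "top" or "wrist"; returns the picture (384x512x3 uint8, red, green, blue); there is no depth.
- camera_params(name): a dict with "K" (3x3 intrinsics, pixels), "view" (4x4, takes a point from world to camera coordinates). Camera axes: x right, y down, z forward; pixel columns grow to the right and rows downward; lengths in mm; the calibration is good to about 2 mm. A picture is of the moment at which its call begins: read the wrist's pose just before it. camera_params takes no time and is no camera call; for the wrist camera it gives the pose at the moment of the call.
A pose or a line that the arm cannot do raises IKError and nothing moves.
- close_job(): hands the job in, once; it reports no verdict.
The state is a dict: "t": time; "joints": joint angles; "joint_velocities": joint speeds; "effort": joint torques, N m; "tool_pos": TCP position; "orientation": TCP orientation; "force": force on the tool from outside, world axes, zero at the start; "ft_torque": the same for the moment, N m; "grip_width": finger opening in mm.
Only numpy, scipy, OpenCV 4.12 (cv2) and the standard library are available. Lean on these libraries where they do the work, as an engineer would, in place of code of your own. Each camera call takes 0.05 s, during which the arm holds its last target. There are 200 camera calls.

## Working session

There is one attempt and no reset: what is moved stays moved. The work goes in short steps, each a Python script; the robot and the scene stay as the last script left them, time stands still between calls to the robot, and variables do not carry over. Pictures are saved under pics/ and viewed, about 8 in all and at most 12, crops included, and the job is handed in when it is done.

```bash
mkdir -p pics; ls
python3 - <<'E'
from rig import *
import cv2
for n in("top","scene"):
    im=read_camera(n); cv2.imwrite(f"pics/{n}0.png",cv2.resize(im[:,:,::-1],None,fx=1.5,fy=1.5,interpolation=cv2.INTER_CUBIC))
    p=camera_params(n); print(n,p["K"],p["view"])
s=observe(); print(s)
E
```

```text
pics
top [[408.63844744   0.         254.9360446 ]
 [  0.         408.63844744 192.79228982]
 [  0.           0.           1.        ]] [[ 1.73257941e-02 -9.99722576e-01  1.59557829e-02 -3.07081890e+02]
 [-9.93638640e-01 -1.89919794e-02 -1.11002517e-01  4.77439448e+02]
 [ 1.11274754e-01 -1.39310757e-02 -9.93692032e-01  8.96552957e+02]
 [ 0.00000000e+00  0.00000000e+00  0.00000000e+00  1.00000000e+00]]
scene [[351.50487711   0.         259.6082377 ]
 [  0.         351.50487711 194.02892303]
 [  0.           0.           1.        ]] [[-8.56653344e-01 -5.15872024e-01  4.59389847e-03  2.54043189e+02]
 [-3.96889883e-01  6.53331348e-01 -6.44698822e-01  4.44760813e+02]
 [ 3.29580748e-01 -5.54106673e-01 -7.64422871e-01  5.82033410e+02]
 [ 0.00000000e+00  0.00000000e+00  0.00000000e+00  1.00000000e+00]]
{'t': 0.1, 'joints': array([ 1.15100028,  0.39910183,  0.04502848,  1.53771652, -0.01870863,
        1.20687992, -0.05070532]), 'joint_velocities': array([ 0.00104727, -0.00189994,  0.00058005, -0.00248673,  0.00042112,
        0.00091158,  0.00010791]), 'effort': array([ 3.76093725e-03, -4.76256216e+01,  1.37048252e+00, -2.54946291e+01,
        1.21552544e-02,  5.00399095e-03,  1.06279896e-05]), 'tool_pos': array([ 204.82034029, -616.31359241,  230.39431617]), 'orientation': array([[-6.30718523e-04,  3.15427382e-01, -9.48949508e-01],
       [ 1.56163148e-03, -9.48948229e-01, -3.15427995e-01],
       [-9.99998582e-01, -1.68085570e-03,  1.05937896e-04]]), 'force': array([-1.14377627,  0.36700251, -0.61462245]), 'ft_torque': array([ 0.02506955, -0.00614737, -0.00259986]), 'grip_width': 85.25665223701787}
```

View pics/top0.png

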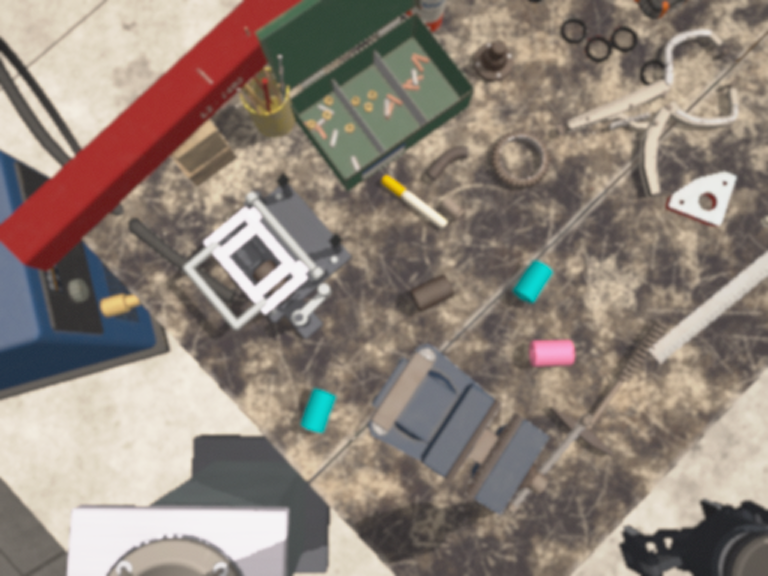

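View pics/scene0.png

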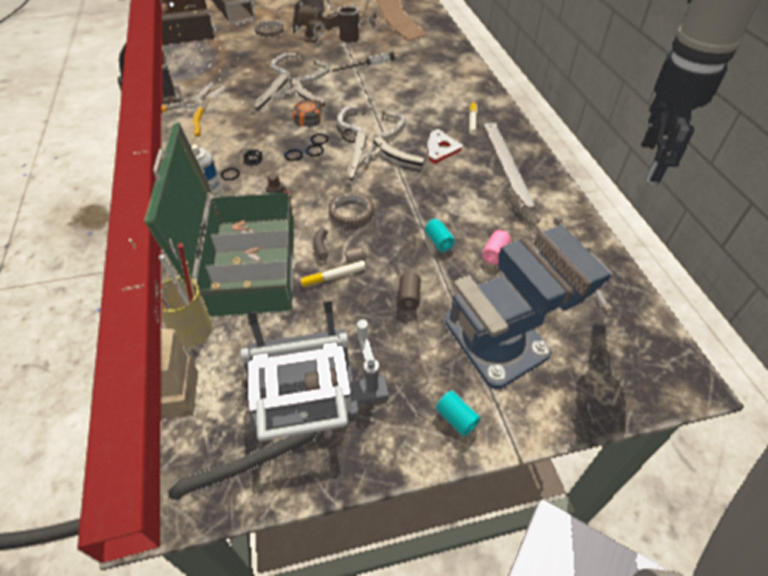

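Top view (768x576 px picture): jig with its shut flap centred at (255,255), handle at (213,298), latch at (310,300). Candidates for bush_2 are:
- brown cylinder (430,291), the likely choice
- turquoise cylinders (532,281) and (318,411)
- pink cylinder (552,352)
- brown bush inside the jig
- brown elbow piece (448,160)

The vice is at (430,410) and the marker at (415,200). Next, one close crop of each area.

Run:
```python
from rig import *
import cv2,numpy as np
def crop(im,u0,v0,u1,v1,f,name):
    c=cv2.resize(im[v0:v1,u0:u1,::-1],None,fx=f,fy=f,interpolation=cv2.INTER_CUBIC)
    cv2.imwrite(name,c)
t=read_camera("top"); s=read_camera("scene")
np.save("top.npy",t);np.save("scene.npy",s)
crop(t,115,110,245,225,5,"pics/c_top.png")
crop(t,240,100,400,220,5,"pics/c_bush.png")
crop(s,150,190,300,300,5,"pics/c_sc.png")
```

```text
(no output)
```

View pics/c_top.png

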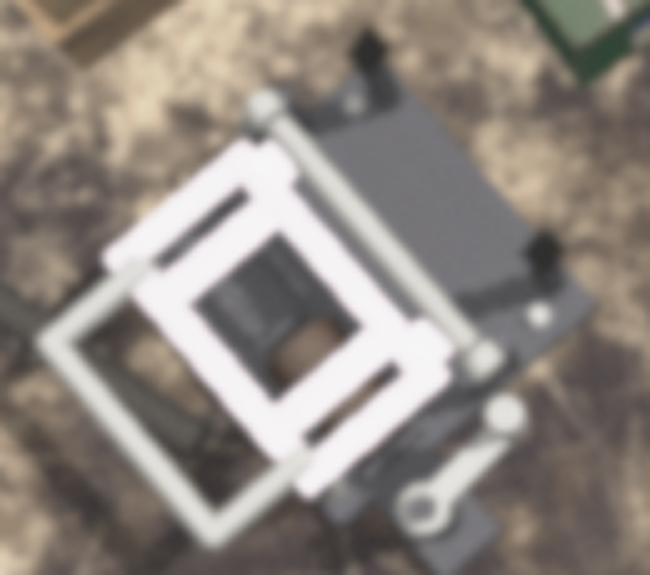

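View pics/c_bush.png

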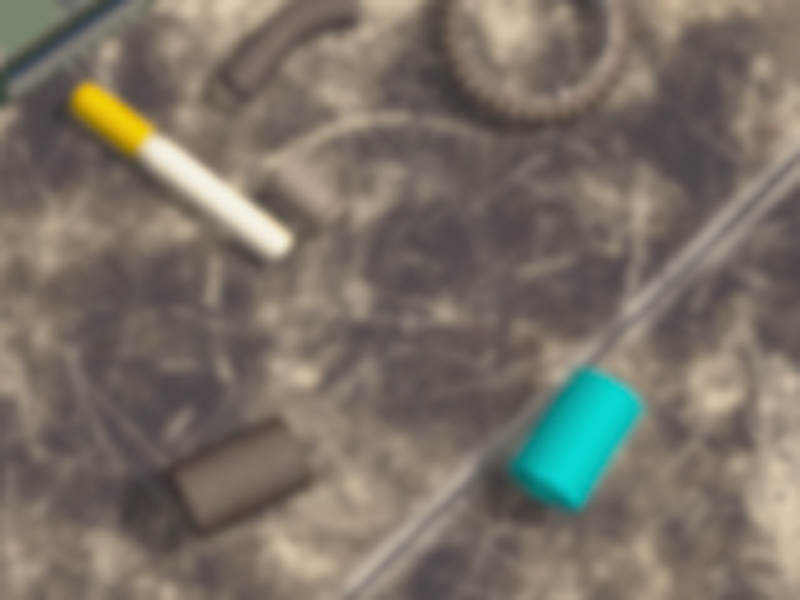

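View pics/c_sc.png

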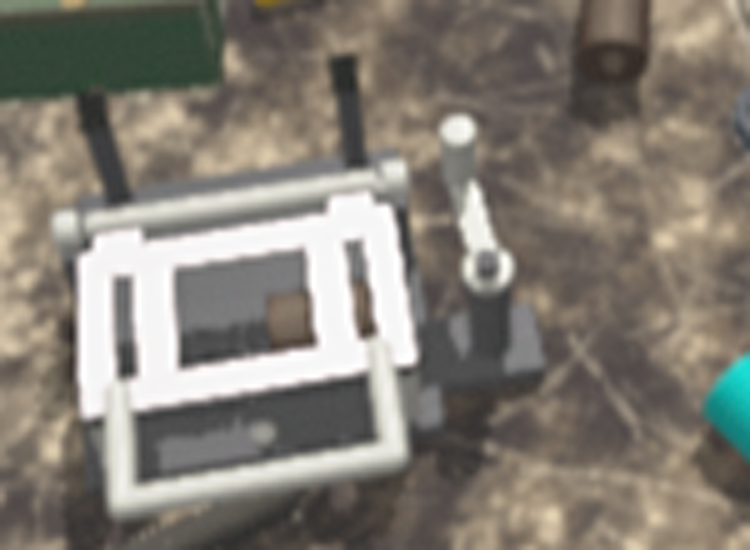

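```bash
cat > h.py <<'E'
from rig import *
import numpy as np, cv2, json, os
from scipy.optimize import least_squares
def proj(c,P):
    P=np.atleast_2d(P); q=P@c["view"][:3,:3].T+c["view"][:3,3]; p=q@c["K"].T; return p[:,:2]/p[:,2:]
def ray(c,uv,z):
    R=c["view"][:3,:3];t=c["view"][:3,3];o=-R.T@t
    d=R.T@np.linalg.solve(c["K"],[uv[0],uv[1],1]); return o+d*(z-o[2])/d[2]
def un(p,off,f): return (np.array(p,float)+.5)/f-.5+np.array(off)
def jw(j,P):
    P=np.atleast_2d(P).astype(float);c,s=np.cos(j[2]),np.sin(j[2])
    return np.c_[j[0]+c*P[:,0]-s*P[:,1], j[1]+s*P[:,0]+c*P[:,1], P[:,2]]
def down(th):  # tool x down, jaws along direction th
    y=np.array([np.cos(th),np.sin(th),0]);x=np.array([0,0,-1.]);return np.c_[x,y,np.cross(x,y)]
E
python3 - <<'E'
from h import *
T=camera_params("top");S=camera_params("scene")
t=un([[265,103],[485,357],[52,342],[212,533],[506,414]],(115,110),5)
s=un([[68,228],[393,180],[122,503],[398,458],[458,128]],(150,190),5)
def f(p):
    j=p[:3]
    P=np.vstack([jw(j,[[p[3],0,66],[-p[3],0,66],[55,136,66],[-55,136,66]]),[p[4],p[5],109]])
    return np.r_[(proj(T,P)-t).ravel(),(proj(S,P)-s).ravel()]
x0=ray(T,(t[0]+t[1])/2,66);k0=ray(T,t[4],109)
r=least_squares(f,[x0[0],x0[1],.64,76,k0[0],k0[1]],x_scale=[1,1,.01,1,1,1])
print(r.x.round(3));print(r.fun.round(2).reshape(-1,2))
j=r.x[:3];c,s_=np.cos(j[2]),np.sin(j[2])
print("knob in jig",np.array([[c,s_],[-s_,c]])@(r.x[4:6]-j[:2]))
print("pivot ring in jig (z80)",np.array([[c,s_],[-s_,c]])@(ray(T,un([423,508],(115,110),5),80)[:2]-j[:2]))
# bush_2 centre & axis
b=un([[175,470],[280,425],[310,475],[205,530]],(240,100),5)
B=[ray(T,q,25)for q in b];print(np.round(B,1),"ctr",ray(T,b.mean(0),19).round(1))
a=(B[1]-B[0]+B[2]-B[3]);print("axis",np.arctan2(a[1],a[0]))
print("bush in scene768",(proj(S,ray(T,b.mean(0),19))*1.5).round())
np.save("jig.npy",j)
print("ik",[ik(jw(j,[[0,y,z]])[0],down(j[2]+np.pi/2+k)) is not None for y,z in((136,47),(0,183),(-117,117)) for k in(0,np.pi)], jw(j,[[0,136,0],[0,-117,0],[38,56,0]]))
E
```

```text
[ 556.551 -151.847    0.736   74.106  473.465 -215.531]
[[-0.43  1.09]
 [-0.66  0.53]
 [-0.43 -0.11]
 [ 0.05 -0.16]
 [-0.41 -0.1 ]
 [-0.1   0.16]
 [ 0.38 -0.54]
 [ 0.1  -0.52]
 [-0.76 -1.16]
 [ 0.31 -0.39]]
knob in jig [-104.3294165     8.62286836]
pivot ring in jig (z80) [-108.42470395   60.41399679]
[[ 482.4 -343.2   25. ]
 [ 504.  -390.9   25. ]
 [ 481.3 -404.8   25. ]
 [ 455.3 -357.1   25. ]] ctr [ 481.4 -374.5   19. ]
axis -1.1077900411147539
bush in scene768 [[409. 289.]]
ik [True, True, True, True, True, True] [[ 465.20699755  -51.08888853    0.        ]
 [ 635.13358967 -238.52942121    0.        ]
 [ 547.09184977  -84.83605104    0.        ]]
```

Jig fit residuals are ~1 px. The pivot-to-knob distance comes out at 52 mm and the pivot at y=60, both as described. Nest at -x (latch side) holds bush_1, so the +x nest is the empty one. Next, a wrist look over the bush and the jig.

```bash
cat >> h.py <<'E'
def best(p,th):
    """of the two equal grasps, the one nearer the middle of the last joint"""
    o=[(abs(q[6]),k) for k in(th,th+np.pi) if (q:=ik(p,down(k))) is not None]
    return down(min(o)[1])
def look(name):
    c=camera_params("wrist");im=read_camera("wrist");cv2.imwrite(f"pics/{name}.png",im[:,:,::-1])
    np.savez(name+".npz",K=c["K"],view=c["view"]);return im,c
E
python3 - <<'E'
from h import *
j=np.load("jig.npy")
p=[481,-374,260];goto(p,best(p,-1.108+np.pi/2));print(observe()["t"])
a,_=look("w_bush")
p=jw(j,[[-10,100,330]])[0];goto(p,best(p,j[2]+np.pi/2));b,_=look("w_jig");print(observe()["t"],observe()["joints"].round(2))
cv2.imwrite("pics/w1.png",cv2.resize(np.hstack([a,b])[:,:,::-1],(800,300),interpolation=cv2.INTER_AREA))
E
```

```text
1.5833
3.2 [ 0.5   0.06 -0.43  1.75  0.02  1.34 -0.77]
```

View pics/w1.png

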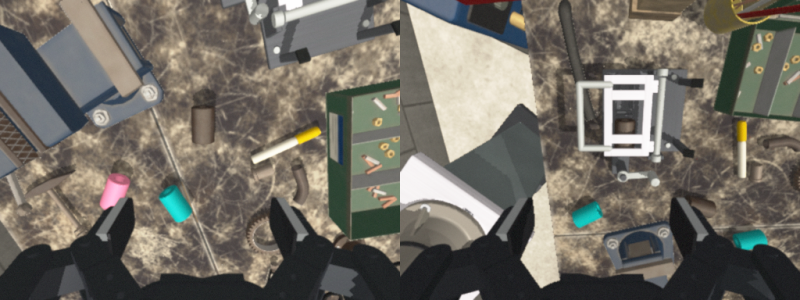

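Run:
```python
import cv2,numpy as np
a=cv2.imread("pics/w_bush.png");b=cv2.imread("pics/w_jig.png")
A=cv2.resize(a[120:210,220:310],None,fx=4,fy=4,interpolation=cv2.INTER_CUBIC)
B=cv2.resize(b[85:245,220:330],None,fx=3.6,fy=3.6,interpolation=cv2.INTER_CUBIC)
o=np.zeros((576,760,3),np.uint8);o[:360,:360]=A;o[:576,364:760]=B[:576,:396];cv2.imwrite("pics/w2.png",o)
```

```text
(no output)
```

View pics/w2.png

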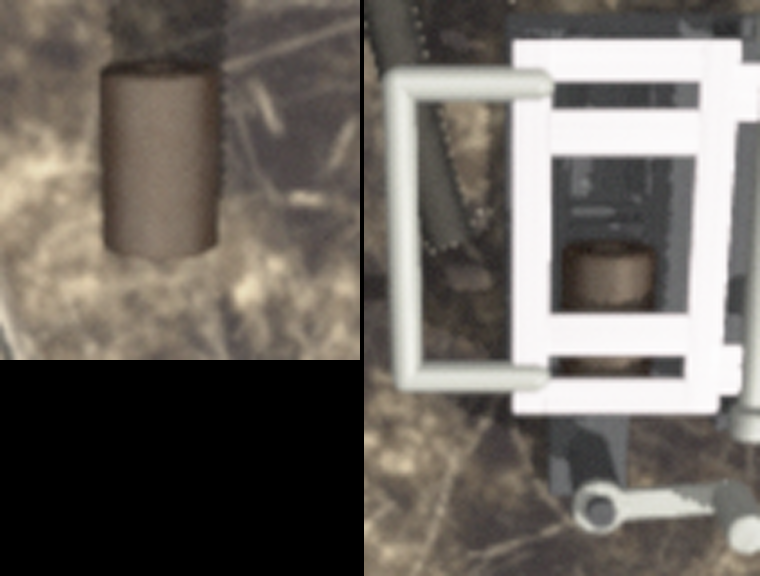

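Run:
```python
from h import *
C=dict(np.load("w_bush.npz"));J=dict(np.load("w_jig.npz"));j=np.load("jig.npy")
e=[ray(C,un(p,(220,120),4),38.2) for p in([161,76],[161,257])]
w=[ray(C,un(p,(220,120),4),24) for p in([102,150],[220,150])]
d=e[1]-e[0];print("ridge",np.round(e,1),"len",np.linalg.norm(d),"diam~",np.linalg.norm(w[1]-w[0]),"ctr",(e[0]+e[1])/2,"axis",np.arctan2(d[1],d[0]))
m=un(np.array([[402,85],[406,378],[513,40],[513,412]])-[364,0],(220,85),3.6)
P=[[55,136,66],[-55,136,66],[70,95,68],[-70,95,68]]
print("jig resid px",(m-proj(J,jw(j,P))).round(2))
for q,h in zip(m,P): print(h,ray(J,q,h[2]).round(1),jw(j,[h])[0].round(1))
c,s=np.cos(j[2]),np.sin(j[2]);R=np.array([[c,s],[-s,c]])
for p,z in(([745,533],109),([599,507],80)): print("jig xy",R@(ray(J,un(np.array(p)-[364,0],(220,85),3.6),z)[:2]-j[:2]))
```

```text
ridge [[ 467.4 -347.1   38.2]
 [ 492.5 -397.6   38.2]] len 56.40509575071996 diam~ 37.403133410005374 ctr [ 479.9469799  -372.36153668   38.2       ] axis -1.109793122732005
jig resid px [[ 0.2   1.46]
 [-1.11  1.51]
 [-0.72  1.24]
 [-0.51  0.46]]
[55, 136, 66] [504.7 -15.5  66. ] [506.  -14.1  66. ]
[-55, 136, 66] [421.7 -88.3  66. ] [424.5 -88.   66. ]
[70, 95, 68] [542.9 -34.8  68. ] [544.6 -34.4  68. ]
[-70, 95, 68] [ 439.9 -128.4   68. ] [ 440.9 -128.5   68. ]
jig xy [-103.66680257   10.78349679]
jig xy [-106.15604527   61.93605572]
```

```bash
cat >> h.py <<'E'
def bar(j,a,dr=0): return jw(j,[[0,(136+dr)*np.cos(a),66+(136+dr)*np.sin(a)-19]])[0]
def arc(j,angles,v,lim=45):
    for a in angles:
        movel(bar(j,a),velocity=v); f=observe()["force"]
        if np.linalg.norm(f)>lim: print("force",a,f.round(1)); break
    print("arc end",round(a,2),observe()["tool_pos"].round(1),f.round(1),observe()["t"])
E
python3 - <<'E'
from h import *
j=np.load("jig.npy")+[-.9,-.4,-.003];np.save("jig.npy",j)
p=bar(j,0)+[0,0,70];R=best(p,j[2]+np.pi/2);np.save("Rj.npy",R)
goto(p,R);grip(32)
print(movel(bar(j,0),velocity=100,threshold=8),observe()["tool_pos"],bar(j,0))
grip(8,35);s=observe();print(s["grip_width"],s["force"],s["t"])
movel(bar(j,.04),velocity=40);s=observe();print(s["force"].round(1),s["tool_pos"])
E
```

```text
False [465.12480226 -51.16896899  47.37137926] [464.60968378 -51.21531054  47.        ]
10.724215098711246 [-3.14904556  2.13366462  5.60482448] 5.8
[-0.4  3.5 -2.3] [464.62237539 -50.62523771  52.48916999]
```

Run:
```python
from h import *
j=np.load("jig.npy")
arc(j,np.linspace(.2,2.45,13),110)
for a in(2.52,2.57,2.6,2.62):
    h=movel(bar(j,a),velocity=25,threshold=6);s=observe();print(a,h,s["force"].round(1),s["tool_pos"].round(1),s["grip_width"].round(1),s["t"])
    if h:break
cv2.imwrite("pics/open.png",read_camera("top")[90:230,100:260,::-1].repeat(4,0).repeat(4,1))
```

```text
arc end 2.45 [ 626.4 -229.6  132.3] [4.3 2.2 0.6] 11.0333Traceback (most recent call last):
  File "<stdin>", line 5, in <module>
AttributeError: 'float' object has no attribute 'round'
```

Run:
```python
from h import *
j=np.load("jig.npy")
for a in(2.57,2.6,2.62,2.635):
    h=movel(bar(j,a),velocity=25,threshold=6);s=observe();print(a,h,s["force"].round(1),s["tool_pos"].round(1),bar(j,a).round(1),s["grip_width"],s["t"])
    if h:break
```

```text
2.57 False [ 3.2  4.4 -1.2] [ 632.5 -236.6  119.2] [ 632.2 -237.2  120.6] 10.312601309572335 11.9917
2.6 True [-0.6 -0.6  3.8] [ 633.8 -237.9  116.2] [ 633.7 -238.8  117.1] 10.470977077274123 12.2417
```

Run:
```python
from h import *
j=np.load("jig.npy")
grip(32);p=observe()["tool_pos"];movel(p+[0,0,70],velocity=150)
c=np.array([480.3,-373,0]);R=best(c+[0,0,120],-1.109+np.pi/2)
goto(c+[0,0,120],R);grip(70)
h=movel(c+[0,0,3],velocity=90,threshold=8);s=observe();print(h,s["tool_pos"].round(1),s["t"])
grip(30,60);s=observe();print(s["grip_width"],s["force"].round(1),s["t"])
movel(c+[0,0,160],velocity=150);s=observe();print(s["grip_width"],s["force"].round(1),s["t"])
t=read_camera("top")[90:240,110:300,::-1];w,_=look("held")
cv2.imwrite("pics/open.png",np.hstack([cv2.resize(t,(456,360)),cv2.resize(w[192:,128:384,::-1],(344,360))]))
```

```text
False [ 480.8 -373.3    3.7] 16.4167
36.72012090305387 [-1.1  1.2  5.1] 16.8083
36.312867355075774 [ 0.1 -0.1 -2.4] 18.0083
```

View pics/open.png

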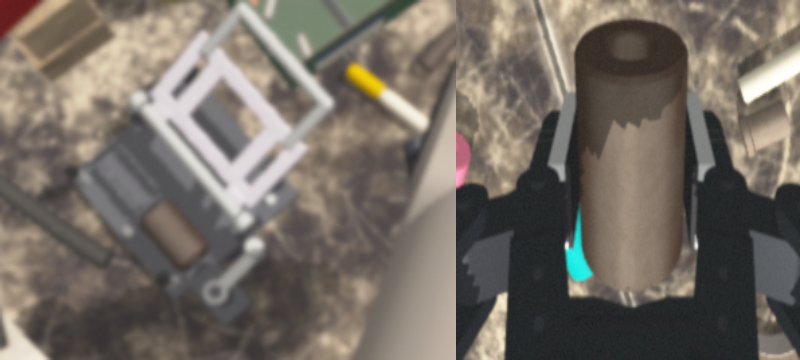

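Run:
```python
from h import *
T=camera_params("top");j=np.load("jig.npy")
print("bush1 px pred",proj(T,jw(j,[[-38,56,45]])).round(1),"seen ~[182.9 187]")
movel(np.array([480.3,-373,235]),velocity=200)
n=jw(j,[[38,56,0]])[0];R=best(n+[0,0,130],j[2]+np.pi/2)
goto(n+[0,0,230],R);movel(n+[0,0,60],velocity=150);f0=observe()["force"]
movel(n+[0,0,33],velocity=60,threshold=8)
h=movel(n+[0,0,20],velocity=15,threshold=6);s=observe();print(h,s["tool_pos"].round(1),n.round(1),(s["force"]-f0).round(1),s["t"])
w,_=look("nest");cv2.imwrite("pics/nest.png",cv2.resize(w[:,:,::-1],(720,540)))
```

```text
bush1 px pred [[182.1 187.5]] seen ~[182.9 187]
True [545.9 -84.9  24. ] [546.4 -85.2   0. ] [-2.2 -0.2  6.2] 22.675
```

View pics/nest.png

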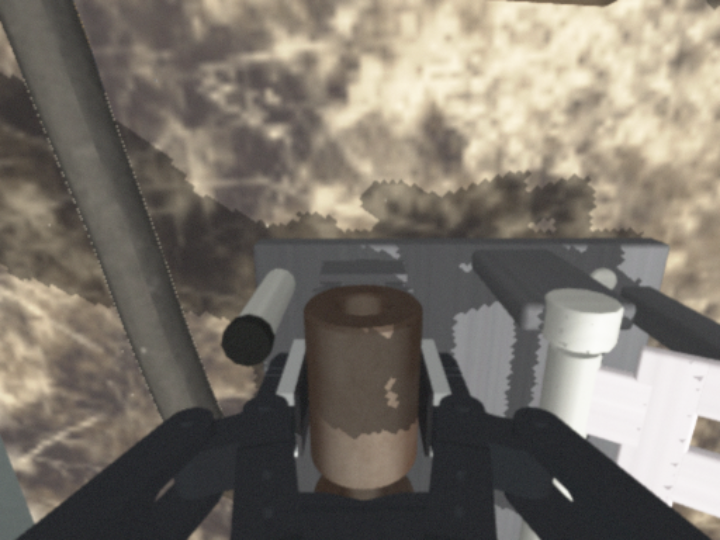

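Contact came at TCP z=24.0, exactly the predicted seated height. Releasing.

Run:
```python
from h import *
j=np.load("jig.npy");R=np.load("Rj.npy")
grip(45);p=observe()["tool_pos"];print(observe()["force"].round(1));movel(p+[0,0,20],velocity=60);movel(p+[0,0,200],velocity=200)
h0=np.array([633.8,-237.9,116.2])
goto(h0+[0,0,80],R);t=read_camera("scene")[150:300,140:320,::-1]
cv2.imwrite("pics/seated.png",cv2.resize(t,None,fx=4,fy=4,interpolation=cv2.INTER_CUBIC));print(observe()["t"])
```

```text
[-0.7  0.4  0.4]
25.3
```

View pics/seated.png

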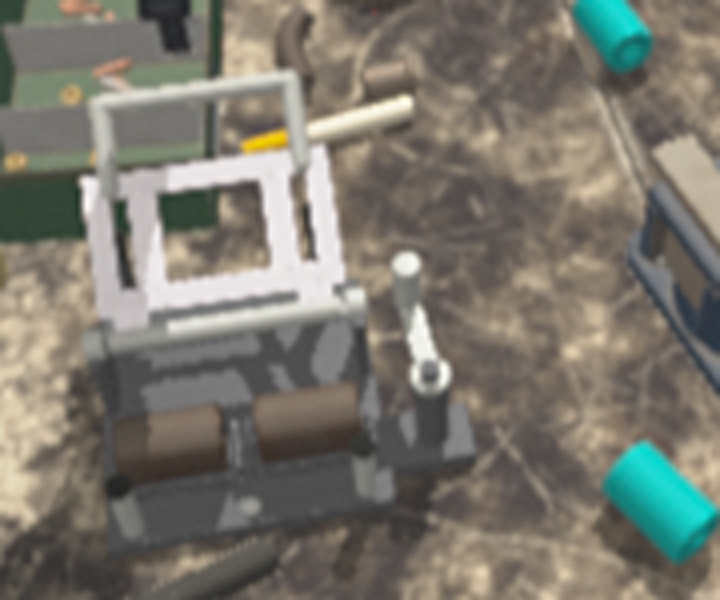

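Both bushes lie level, side by side in the nests (crop (168,440) and (305,420)), and the flap rests back. Now closing the flap.

Run:
```python
from h import *
j=np.load("jig.npy")
h0=np.array([633.8,-237.9,116.2])
grip(32);print(movel(h0,velocity=100,threshold=10));grip(8,35);s=observe();print(s["grip_width"],s["force"].round(1))
movel(bar(j,2.55),velocity=40)
arc(j,np.linspace(2.4,.2,13),110)
for a in(.12,.06,.03,0,-.015,-.03):
    h=movel(bar(j,a),velocity=25,threshold=6);s=observe();print(a,h,s["force"].round(1),s["tool_pos"].round(1),s["grip_width"],s["t"])
    if h:break
```

```text
False
10.856308935397516 [-0.4  1.1  4.1]
arc end 0.2 [465.9 -53.3  72.8] [ 2.8  4.2 -0.5] 32.0167
0.12 False [ 1.2  3.6 -0.3] [464.8 -52.1  63.1] 10.616930477278549 32.6
0.06 False [-1.3  2.2  0.7] [464.3 -51.5  54.9] 10.461226744849247 33.075
0.03 False [-1.9  3.3 -0.3] [464.1 -51.3  50.7] 10.49076334759654 33.3917
0 False [-2.2  2.6 -0.1] [464.1 -51.2  46.6] 10.605838748756964 33.7083
-0.015 False [-2.9  3.5 -1.5] [464.1 -51.2  44.7] 10.838087065701103 33.9583
-0.03 False [-5.7  4.9  8.2] [464.  -51.1  43.6] 10.684305946267866 34.2083
```

Run:
```python
from h import *
j=np.load("jig.npy");R=np.load("Rj.npy")
h=movel(observe()["tool_pos"]+[0,0,-2],velocity=15,threshold=5);print(h,observe()["force"].round(1),observe()["tool_pos"])
grip(32);p=observe()["tool_pos"];movel(p+[0,0,110],velocity=150)
k=jw(j,[[-104,10,180]])[0];goto(k,R);print(observe()["t"])
t=read_camera("scene")[150:300,140:320,::-1]
w,_=look("knob");cv2.imwrite("pics/knob.png",np.hstack([cv2.resize(t,(432,360)),cv2.resize(w[100:,60:,::-1],(368,360))]))
```

```text
False [-8.   4.3 19.4] [464.05904297 -51.15346176  43.41219351]
36.3833
```

View pics/knob.png

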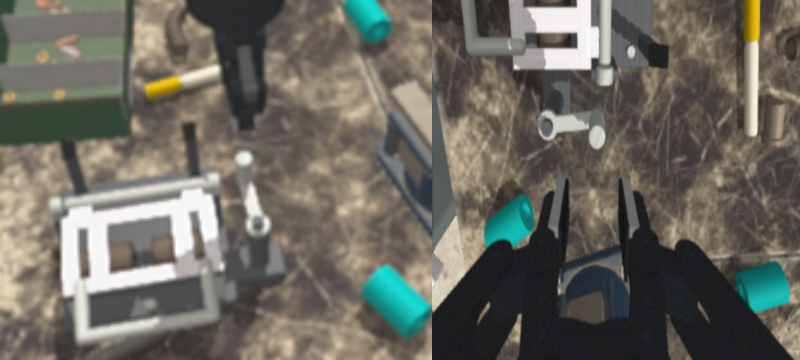

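Run:
```python
from h import *
j=np.load("jig.npy");P=np.array([-107.3,60.5])
def kn(q,z=80): return jw(j,[[P[0]+52*np.sin(q),P[1]-52*np.cos(q),z]])[0]
q0=.07;grip(36)
movel(kn(q0,115),velocity=120);print(movel(kn(q0),velocity=80,threshold=8))
grip(8,30);s=observe();print(s["grip_width"],s["force"].round(1),s["t"])
for q in np.linspace(.2,1.4,8):
    movel(kn(q),velocity=70);s=observe();print(q.round(2),s["force"].round(1))
    if np.linalg.norm(s["force"])>40: raise SystemExit
for q in(1.48,1.53,1.57,1.60,1.63):
    h=movel(kn(q),velocity=30,threshold=9);s=observe();print(q,h,s["force"].round(1),s["tool_pos"].round(1),kn(q).round(1),s["t"])
    if h:break
```

```text
False
15.284697871918555 [-0.4  0.6  2.4] 38.2833
0.2 [-2.8 -2.5  5.7]
0.37 [ 0.1 -3.3  5. ]
0.54 [ 1.9 -4.1  3.4]
0.71 [ 4.9 -3.9  1. ]
0.89 [ 8.3 -3.6 -3.3]
1.06 [12.6 -3.4 -5.4]
1.23 [14.1  0.2 -8.4]
1.4 [15.1  1.6 -6.5]
1.48 False [13.7  5.2 -5.2] [ 484.9 -143.4   81.3] [ 477.1 -148.    80. ] 40.75
1.53 False [15.7  3.4 -6.9] [ 483.8 -141.7   81.5] [ 475.5 -145.9   80. ] 41.0
1.57 False [13.8  3.8 -6.1] [ 482.2 -140.2   81.5] [ 474.1 -144.4   80. ] 41.25
1.6 False [13.8  3.7 -5.6] [ 480.7 -139.1   81.5] [ 473.  -143.2   80. ] 41.5
1.63 False [15.8  3.  -6.7] [ 480.5 -138.6   81.6] [ 471.9 -142.1   80. ] 41.75
```

Run:
```python
from h import *
j=np.load("jig.npy")
s=observe();print(s["grip_width"],s["effort"].round(1),s["ft_torque"].round(2))
grip(36);hold(.2)
s=observe();print(s["grip_width"],s["tool_pos"].round(1),s["force"].round(1),s["effort"].round(1),s["ft_torque"].round(2))
a,c=look("k2");T=read_camera("top");S=read_camera("scene")
o=np.zeros((600,800,3),np.uint8);o[:300,:400]=cv2.resize(a[:,:,::-1],(400,300))
o[:300,400:]=cv2.resize(T[90:240,100:300,::-1],(400,300));o[300:,:400]=cv2.resize(S[150:300,120:320,::-1],(400,300))
o[300:,400:]=cv2.resize(S[0:384,:,::-1],(400,300));cv2.imwrite("pics/k2.png",o)
```

```text
14.652989957761303 [  3.7 -37.3   0.5 -12.3   0.5   4.8  -0.3] [ 0.59 -3.14  0.27]
35.74901693746038 [ 471.5 -142.1   79.8] [ 0.3  0.8 -0. ] [ -0.  -35.7  -3.  -19.2   0.    0.   -0. ] [-0.03  0.02  0.03]
```

View pics/k2.png

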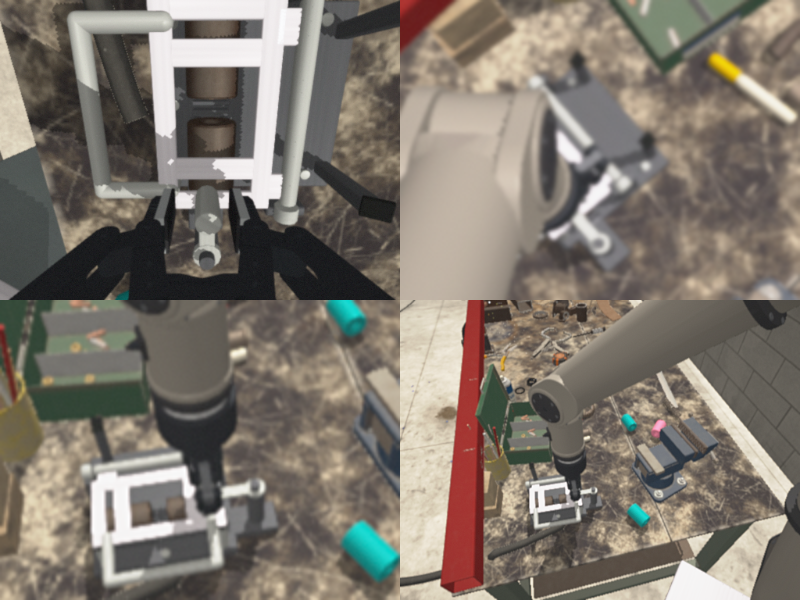

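Released, the tool sprang back 9 mm, so my pivot estimate was off along the jig's x and the knob may have slipped in the pads. I've now viewed all 12 pictures. The picture shows the arm lying over the flap edge, roughly along +x. I'll push the knob with the open finger to feel for the hard stop.

Run:
```python
from h import *
j=np.load("jig.npy");c,s_=np.cos(j[2]),np.sin(j[2]);Ri=np.array([[c,s_],[-s_,c]])
J=lambda p:(Ri@(np.array(p[:2])-j[:2])).round(1)
print("gripped TCP jig",J([480.5,-138.6]),"now",J(observe()["tool_pos"]))
movel(jw(j,[[-51,61,81]])[0],velocity=60);f0=observe()["force"]
for th in(3,6,10):
    h=movel(jw(j,[[-51,84,81]])[0],velocity=20,threshold=th);s=observe();print(th,h,J(s["tool_pos"]),(Ri@(s["force"]-f0)[:2]).round(1),s["t"])
    if not h:break
print(s["grip_width"])
```

```text
gripped TCP jig [-46.7  60.4] now [-55.5  63.6]
3 True [-51.1  70.4] [ 0.5 -1.2] 43.3167
6 True [-51.1  70.4] [ 0.9 -0.9] 43.6
10 True [-51.1  70.2] [ 1.6 -1.5] 43.9333
36.505695039740225
```

The knob stops at TCP jig y=70.4, just where the hard stop was predicted, and does not yield to 10 N. Backing off and checking numerically against the first images.

Run:
```python
from h import *
j=np.load("jig.npy")
movel(jw(j,[[-51,61,81]])[0],velocity=60);movel(jw(j,[[-51,61,200]])[0],velocity=150)
goto([480,-400,300],observe()["orientation"]);hold(.3)
for n,c in(("top",camera_params("top")),("scene",camera_params("scene"))):
    a=np.load(n+".npy").astype(int);b=read_camera(n).astype(int)
    def shift(P,r=9):
        u,v=proj(c,P)[0].round().astype(int);t=a[v-r:v+r+1,u-r:u+r+1].astype(np.uint8)
        w=b[v-r-5:v+r+6,u-r-5:u+r+6].astype(np.uint8)
        if min(w.shape[:2])<2*r+11: return "out"
        m=cv2.matchTemplate(w,t,cv2.TM_CCOEFF_NORMED);_,q,_,l=cv2.minMaxLoc(m);return (l[0]-5,l[1]-5),round(q,2)
    T=camera_params("top");mk=ray(T,un([180,170],(240,100),5),8);st=ray(T,un([300,190],(240,100),5),12)
    print(n,"handle",shift(jw(j,[[55,136,66]])),shift(jw(j,[[-55,136,66]])),"marker",shift(mk),"stub",shift(st),"bush1",shift(jw(j,[[-25,56,50]]),5))
    d=b.sum(2)-a.sum(2)
    for q in(0.08,1.0,1.3,1.57):
        u,v=proj(c,jw(j,[[-107.3+52*np.sin(q),60.5-52*np.cos(q),109]]))[0].round().astype(int)
        print(q,(u,v),b[v-1:v+2,u-1:u+2].mean().round(),"was",a[v-1:v+2,u-1:u+2].mean().round())
print(observe()["t"])
```

```text
top handle ((0, 0), 1.0) ((0, 0), 0.98) marker ((0, 0), 1.0) stub ((0, 0), 1.0) bush1 ((0, 0), 1.0)
0.08 (np.int64(215), np.int64(192)) 98.0 was 224.0
1.0 (np.int64(194), np.int64(186)) 203.0 was 206.0
1.3 (np.int64(187), np.int64(188)) 136.0 was 137.0
1.57 (np.int64(181), np.int64(191)) 222.0 was 192.0
scene handle ((0, 0), 1.0) ((0, 0), 0.96) marker ((0, 0), 1.0) stub ((0, 0), 1.0) bush1 ((0, 0), 1.0)
0.08 (np.int64(241), np.int64(215)) 114.0 was 237.0
1.0 (np.int64(225), np.int64(227)) 174.0 was 176.0
1.3 (np.int64(223), np.int64(232)) 246.0 was 246.0
1.57 (np.int64(223), np.int64(238)) 233.0 was 231.0
46.65
```

All checks agree: knob at the fully-round position, and flap, bush_1, marker and stub pin unshifted. Handing in.

```bash
python3 -c "
from rig import *
close_job()"
```

```text
the job is handed in; nothing more can be done
```

The job is done and handed in at about 47 s of the 72 s allowed. I let the flap down onto its back rests under grip and laid bush_2 in the empty nest at the end away from the latch. I then let the flap down onto its stop pillars, and only after that swung the latch round.

**Checks that passed:**
- **Bush:** contact came at the predicted seated height (TCP z 24.0 mm), and a picture showed both bushes level in their nests.
- **Flap:** the handle was back at its starting place in both cameras, with 0 px shift.
- **Bystanders:** bush_1, the marker and the stub pin also showed 0 px shift.
- **Latch:** the knob sat at the predicted hard stop (jig y within about 1 mm) and did not yield to a 10 N push. In the top view the knob had left its start place and the fully-round place was brighter.

**What did not go to plan:**
- While I swung the latch, the gripped tool was dragged about 9 mm off its planned arc, with about 15 N of force. My pivot position or the grip on the knob was slightly off, so I let go and checked the stop with the push.
- Touching the flap down on its pillars, I pressed to about 19 N, a bit more than intended. The TCP was then about 3 mm lower than planned, so the bar had probably slid a little in the pads.
- The scene camera's brightness check of the latch was not conclusive, because the flap behind the knob is equally bright.

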